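Draw the block insert from the dry-block heater and hold it up for inspection

ROBOT

A 6-joint arm with a two-finger parallel gripper is mounted at the origin on a cart in front of the work surface, level with it; the furniture and walls round the work are solid. World frame = base frame: x ahead of the robot, y to its left, z up, the work surface at z = 0. Lengths are in m, angles in degrees, forces in N, time in s.
With the tool pointing down it reaches from about 0.35 to 0.875 m from the base axis. Payload 4.2 kg.
Tool frame: the origin (TCP) lies on the front face of the gripper's body, between the roots of the fingers; the fingertips stand finger_overhang ahead of it and the grasp point (between the pads) lies 51 mm ahead of it (finger_overhang is the distance from the TCP to the fingertips, in m); z points along the fingers, y is the line along which they close (so a half turn about z gives the same grasp; the last joint's range is limited). The gripper opens to 87 mm and grips with 3 to 60 N. Pads are 19 mm wide; open, the fingers measure 117 mm over their backs; the gripper's body (75 mm by 190 mm) begins 51 mm behind the grasp point.
Start: joints at [90.046, 22.042, 0.453, 0, -68.411, -14.817], TCP at [0.159, 0.604, 0.292] pointing down, gripper open.
Joint ranges: [-179.83, 179.83], [-69.29, 118.12], [-61.27, 80.66], [-181.25, 117.63], [-171.15, -9.14], [-177.46, 177.46]. Speed limits (degrees/s): [159.86, 159.86, 180, 180, 180, 180].

INTERFACE

Orientations are given as a 3x3 rotation matrix whose columns are the frame's x, y, z axes.
In Python, from station import sense, capture, camera_model, finish_job, finger_overhang gives the robot as it stands. The module is installed in compiled form; this text tells all that it offers.
- The arm moves only by the tool jog_arm, never from a script. Its argument "rows" is a list that holds one entry, the list of rows, each a list of 4 numbers: the shift along the tool's x, y, z in m, then the turn about the tool's z in rad. A call has 1 to 20 rows; each row shifts and turns the commanded pose from where the row before left it, along the tool's axes as they then stand; what a row does not reach is not made up. A row lasts 1/8 s, in which the tool goes at most 62.5 mm and 10.7 degrees, less where a joint would pass 70% of its speed; a pose out of reach is approached as far as the arm can. A call is refused whole if a number of a shift passes 0.0625 or a number of a turn 0.188, either way. A call with a gripper value outside its range is refused whole. "claw" is the opening, from 0 (shut) to 1 (fully open), set as the call begins (left out, the last holds). The fingers move at their own pace and stop on an object; the grip force is fixed at half the most. Time passes only in rows, so rows that do not move let the fingers close. It gives the time, the measured TCP pose, the force, the opening and the grip force at its end, in the units of the state.
- sense(): the state, without advancing time (a new reading comes with each control period).
- capture(name): name is "side" or "top" or "wrist"; returns the picture (400x640x3 uint8, red, green, blue); there is no depth.
- camera_model(name): a dict with "fovy" (degrees; the focal length in pixels is half the picture's height over the tangent of half this angle, whatever the lens; pixels are square), "cx", "cy" (the principal point, pixels), "k1" (the pictures are not rectified: a ray, as slopes to the right and down, at radius r is drawn at 1 + k1 r^2 times it, then the intrinsics apply), "eye" and "rotation" of the camera in the world. Camera axes: x right, y down, z forward; pixel columns grow to the right and rows downward; lengths in m; the calibration is good to about 2 mm. A picture is of the moment at which its call begins: read the wrist's pose just before it. camera_model takes no time and is no camera call; for the wrist camera it gives the pose at the moment of the call.
- finish_job(): hands the job in; it is judged then, once.
The state is a dict: "time_s": time; "joints": joint angles; "joint_velocities": joint speeds; "effort": joint torques, N m; "tcp_pos": TCP position; "ee_rot": TCP orientation; "wrist_force": force on the tool from outside, world axes, zero at the start; "moment": the same for the moment, N m; "gripper_width": opening from 0.0 (shut) to 1.0 (fully open); "gripper_force": force on a finger pad.
Only numpy, scipy, OpenCV 4.12 (cv2) and the standard library are available. Lean on these libraries where they do the work, as an engineer would, in place of code of your own. Each camera call takes 0.05 s, during which the arm holds its last target. There are 200 camera calls.

TASK

The aluminium block in the dry-block heater is due for inspection, but a box of microscope slides has been left on the heater's hood: set the box down gently on the open bench, right way up, clear of the heater. Then swing the hood fully back, draw the block straight up out of its well by its black T-handle, and carry it to the white staining tray on the other side of the centrifuge. Finish holding it there: keep it gripped, still and level above the middle of the tray, its underside at least a hand's width (10 cm) over the bench and not higher than about 25 cm; do not put it down, leave the hood open, and do not disturb the tray or the blue-capped and black-capped dropper bottles beside the heater.

Things in the scene. Friction and masses are not known exactly. Their poses are not given: they have to be found in the camera images.
- heater: Dry-block heater fixed to the bench: white housing 200 mm deep (x) x 130 mm wide (y) x 86 mm high, sloping keypad at its front, dark grey hinged hood on top. Origin: centre of its underside, on the bench; x axis from the keypad front to the hinge at the back, z up.
- hood (a joint): Angle of the hood about the hinge along the heater's y axis: 0 = closed, 1.7 rad = fully back against its stop (past upright); front edge rises as it grows. A friction hinge (about 0.15 N m) holds it wherever it is left; lifting takes about 2 N at the handle.
- hood_hinge (a point): Point on the hinge line, at the middle of the hood's rear edge: 90 mm behind the heater's origin, 87 mm above the bench. Fixed to the heater.
- hood_handle (a point): Middle of the hood's steel D-handle: round bar 10 mm thick along the heater's y, 70 mm clear between its legs, 35 mm off the hood's front face. Hood closed: 144 mm ahead of the hinge line, 22 mm above it (109 mm over the bench). Pinch it from above, fingers fore and aft; the bar can turn between the fingers as the hood swings. Moves with the hood.
- block: Aluminium block insert, 72 x 72 x 50 mm with ten blind 12 mm tube holes in its top, about 0.45 kg, resting in the heater's well with 2 mm of play on each side; hidden until the hood is open. Origin: centre of its underside; z up when level; x, y along the heater's at the start. It must rise 54 mm to leave the well.
- block_grip (a point): Middle of the block's black T-handle: a bar 48 mm long (block x), 12 mm wide (block y), 12 mm high, 80 mm above the block's underside, 30 mm above its top face and 26 mm above the heater's deck, on one central 10 mm stem. The hood must stand at about 1.5 rad or more to leave room for a gripper above it.
- slide_box: Blue card box of microscope slides, 30 mm (its x) x 82 mm (its y) x 28 mm high, 0.1 kg, lying on the hood's flat top at the start, turned any way within 0.5 rad of the heater. Origin: centre of its underside, z up.
- tray: White ribbed staining tray loose on the bench left of the centrifuge, 166 mm (its x) x 138 mm (its y) x 22 mm high. Origin: centre of its underside. The centrifuge between heater and tray is fixed at x 0.30 to 0.67, y -0.12 to 0.19; housing about 0.15 m high in front, open lid up to 0.34 m high at x 0.50 to 0.68.
- dropper_blue: White dropper bottle with a blue cap, 36 mm across, 98 mm tall, standing about 115 mm to the right of the heater's centre line and 60 to 85 mm behind its origin. Origin: centre of its underside.
- dropper_brown: Brown dropper bottle with a black cap, 36 mm across, 98 mm tall, standing farther right of the heater, 165 to 185 mm from its centre line and 60 to 95 mm behind its origin. Origin: centre of its underside.
- hood_top (a point): Centre of the hood's flat top, 129 mm above the bench when closed; moves with the hood. The hood is a hollow cover 112 mm wide, 113 mm deep and 42 mm high.
- well (a point): Middle of the mouth of the heater's square well, under the hood: 76 x 76 mm, at deck height (86 mm over the bench), 33 mm behind the heater's origin; its floor is 54 mm down, 32 mm above the bench.
There are look-alikes about, which are no part of the job. Of the things like the slide_box, leave any that is turquoise; of the rest the larger one is meant.

How it is judged (in metres and radians):
On the way, in this order (a step that is already met when the one before it is completed fails the run):
1. the slide box lies right way up on the bench itself, clear of heater and tray, and let go (height (world z) of slide_box below 0.012 m and angle between slide_box's own z axis and vertical below 0.15 rad and contact force between slide_box and heater below 0.1 N and contact force between the fingers and slide_box below 0.1 N and linear speed of slide_box below 0.03 m/s and contact force between slide_box and tray below 0.1 N), for 0.2 s.
2. the hood is swung back past 1.4 rad (value of joint hood above 1.4 rad), for 0.2 s.
3. the block hangs level in the gripper, drawn clear of its well, hood still open (z of block in the frame of heater above 0.09 m and angle between block's own z axis and vertical below 0.25 rad and contact force between the fingers and block above 1 N and value of joint hood above 1.4 rad), for 0.2 s.
At the end, for the whole second after the job is handed in: The block is held still in the fingers, level within 0.2 rad, centred within 50 mm over the tray, underside 95 to 270 mm above the bench; the hood stands open past 1.4 rad; the slide box rests right way up on the bench, touching neither heater nor tray (horizontal distance between block and tray below 0.05 m and height (world z) of block between 0.095 and 0.27 m and angle between block's own z axis and vertical below 0.2 rad and linear speed of each of block, slide_box below 0.03 m/s and contact force between the fingers and block above 1 N and contact force between each of block, slide_box and tray below 0.1 N and value of joint hood above 1.4 rad and height (world z) of slide_box below 0.012 m and angle between slide_box's own z axis and vertical below 0.15 rad and contact force between slide_box and heater below 0.1 N); the arm keeps its last pose, push and grip.
It fails at once if the slide box is dropped (faster than 0.6 m/s within 20 mm of the bench) or tipped over ((height (world z) of slide_box below 0.02 m and linear speed of slide_box above 0.6 m/s) or angle between slide_box's own z axis and vertical above 0.8 rad).
It fails at once if a dropper bottle is shifted by more than 25 mm or knocked over (distance of any of dropper_blue, dropper_brown from where it was at the start of the episode above 0.025 m or angle between any of dropper_blue, dropper_brown's own z axis and vertical above 0.5 rad).
It fails at once if the tray is shifted by more than 25 mm (distance of tray from where it was at the start of the episode above 0.025 m).
It also fails if it takes over 69 s, if anything falls off the work surface, if the arm or the gripper's body presses on something with over 40 N, if the wrist force passes 120 N, or if a joint passes its speed limit or range.

## Working session

There is one attempt and no reset: what is moved stays moved. The work goes in short steps, Python scripts to look and compute and a tool call to move; the robot and the scene stay as the last step left them, time stands still between calls to the robot, and variables do not carry over. Pictures are saved under pics/ and viewed, at most 10 in all, crops included, and the job is handed in when it is done.

Besides the shell and the picture viewer there is one more tool, called after "Call:" as name(argument=value, ...) on one line, values as JSON. jog_arm: Moves the arm, as the interface text tells. Its arguments: {"type":"object","properties":{"rows":{"type":"array"},"claw":{"type":"number"}},"required":["rows"]}

```bash
mkdir -p pics
cat > h.py <<'E'
import numpy as np, cv2
from station import *
def save(n,f):
    m=camera_model(n); im=capture(n); cv2.imwrite('pics/'+f,im[:,:,::-1]); return m,im
def K(m):
    f=200/np.tan(np.radians(m['fovy'])/2); return f
def ray(m,u,v):
    f=K(m); d=np.array([(u-m['cx'])/f,(v-m['cy'])/f]); p=d.copy()
    for _ in range(20): p=d/(1+m['k1']*(p@p))
    return np.array(m['rotation'])@np.array([*p,1.])
def atz(m,u,v,z):
    e=np.array(m['eye']); r=ray(m,u,v); return e+r*(z-e[2])/r[2]
def proj(m,P):
    c=np.array(m['rotation']).T@(np.array(P,float)-np.array(m['eye'])); p=c[:2]/c[2]
    p=p*(1+m['k1']*(p@p)); return p*K(m)+[m['cx'],m['cy']]
E
python3 - <<'E'
from h import *
import json
s=sense(); print(s['time_s'],s['tcp_pos'],np.round(s['ee_rot'],3).tolist(),finger_overhang, s['gripper_width'])
a=[]
for n in ('top','side'):
    m,im=save(n,n+'0.png'); print(n,m)
E
```

```text
0.0 [0.15921964 0.60391103 0.29114364] [[0.967, -0.255, -0.0], [-0.255, -0.967, -0.002], [0.0, 0.002, -1.0]] 0.0697 1.0004952048970726
top {'fovy': 42.44134820458335, 'cx': 313.08598418418427, 'cy': 197.72513753567222, 'k1': -0.03547779813428423, 'eye': array([ 0.20273125, -0.17386738,  1.78782912]), 'rotation': array([[ 0.02703653, -0.98423402,  0.17479252],
       [-0.99962707, -0.02594789,  0.00851097],
       [-0.00384129, -0.17495744, -0.9845685 ]])}
side {'fovy': 50.88252019819524, 'cx': 320.8594504089379, 'cy': 197.49498941411363, 'k1': -0.09549064708897774, 'eye': array([ 0.25992381, -1.2712732 ,  0.86234021]), 'rotation': array([[ 0.98027683, -0.09054064,  0.17566938],
       [-0.1959713 , -0.56022833,  0.80482263],
       [ 0.02554581, -0.82337514, -0.56692221]])}
```

View pics/top0.png

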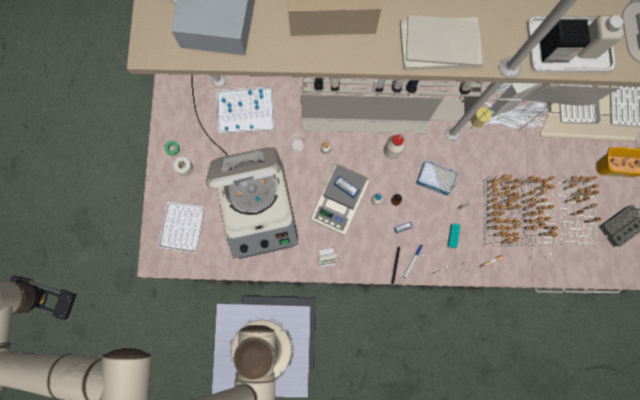

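View pics/side0.png

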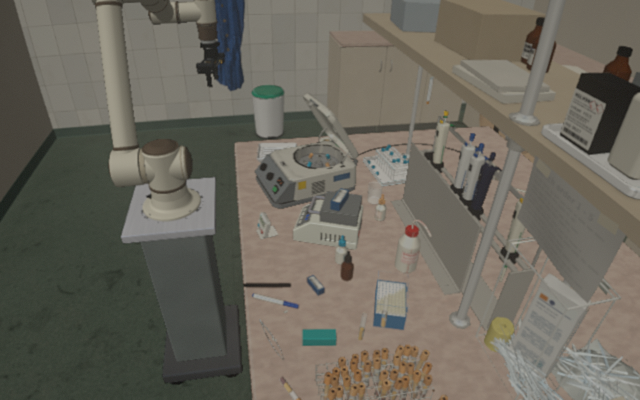

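The heater is at about (340,198) in the top picture with the blue box on its hood at (346,186). The bottles are at (377,199) and (397,199) and the tray is at (182,227). I'll enlarge both views.

Run:
```python
import cv2,numpy as np
t=cv2.imread('pics/top0.png')[155:240,300:410]; s=cv2.imread('pics/side0.png')[180:290,280:390]; r=cv2.imread('pics/top0.png')[190:260,150:220]
a=cv2.resize(t,None,fx=4,fy=4,interpolation=2); b=cv2.resize(s,None,fx=3,fy=3,interpolation=2);c=cv2.resize(r,None,fx=3,fy=3,interpolation=2)
o=np.zeros((590,780,3),np.uint8); o[:340,:440]=a; o[:330,445:775]=b; o[345:555,:210]=c
cv2.imwrite('pics/crop1.png',o)
```

```text
(no output)
```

View pics/crop1.png

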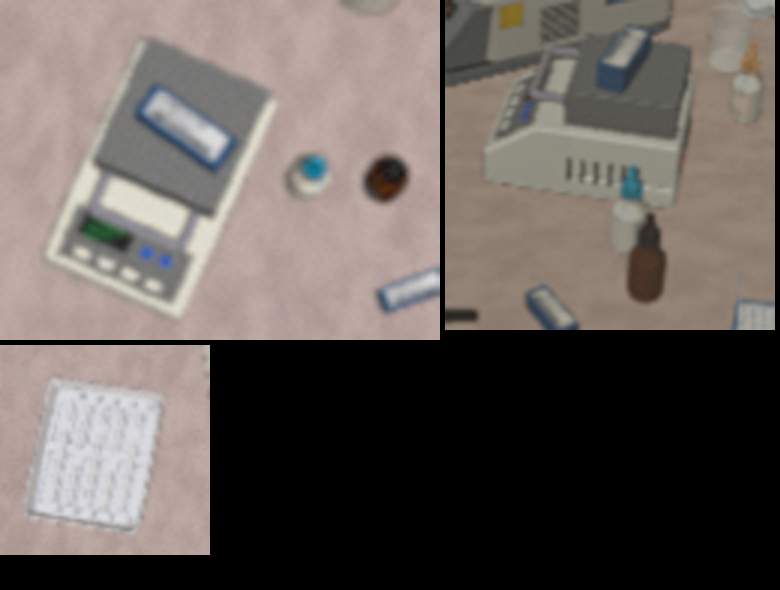

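Run:
```python
from h import *
m=camera_model('top')
def q(pts,z,T): 
    P=np.array([atz(m,*T(*p),z)[:2] for p in pts]); c=P.mean(0); return P,c
A=lambda x,y:(300+x/4-.4,155+y/4-.4)
B=lambda x,y:(150+x/3-.3,190+(y-345)/3-.3)
for n,pts,z,T in [('hood',[(148,38),(272,97),(212,213),(95,160)],.129,A),('box',[(152,87),(237,135),(218,167),(137,115)],.157,A),('tray',[(52,380),(162,395),(133,528),(30,513)],.022,B)]:
    P,c=q(pts,z,T); e=[np.linalg.norm(P[i]-P[i-1]) for i in range(4)]
    d=P[1]-P[0]+P[2]-P[3]; f=P[0]-P[3]+P[1]-P[2]
    print(n,c.round(4),np.round(e,3),'left->right dir',np.degrees(np.arctan2(*d[::-1])).round(1),'back dir',np.degrees(np.arctan2(*f[::-1])).round(1))
for n,p,z in [('blue cap',(317,163),.095),('blackcap',(392,168),.095),('housing FL',(48,255),.03),('FR',(178,315),.03),('decoyL',(383,300),.02)]: print(n,atz(m,*A(*p),z).round(4))
print('white block front',atz(m,327,257,.02))
```

```text
hood [ 0.5382 -0.2634] [0.112 0.113 0.109 0.105] left->right dir -114.0 back dir -23.9
box [ 0.5332 -0.2652] [0.026 0.079 0.031 0.078] left->right dir -120.2 back dir -28.0
tray [0.4053 0.2953] [0.156 0.13  0.156 0.121] left->right dir -96.4 back dir -6.8
blue cap [ 0.5171 -0.3787  0.095 ]
blackcap [ 0.5145 -0.4413  0.095 ]
housing FL [ 0.4426 -0.1555  0.03  ]
FR [ 0.3937 -0.2682  0.03  ]
decoyL [ 0.4124 -0.4453  0.02  ]
white block front [ 0.31216715 -0.21168164  0.02      ]
```

Call:
jog_arm(rows=[[[0, 0, -0.03, 0.183], [0, 0, -0.03, 0.183], [0, 0, -0.03, 0.183], [0, 0, -0.03, 0.183], [0, 0, -0.02, 0.183], [0, 0, 0, 0.183], [0, 0, 0, 0.183], [0, 0, 0, 0.183], [0, 0, 0, 0.183], [0, 0, 0, 0.183]]], claw=1)

```text
time_s: 1.35
tcp_pos: [0.1592, 0.6042, 0.4315]
ee_rot: [[-0.5, -0.866, -0.0], [-0.866, 0.5, -0.001], [0.001, -0.0, -1.0]]
wrist_force: [-0.8, -1.5, 0.4]
gripper_width: 1.002
gripper_force: 0.0
```

```bash
cat >> h.py <<'E'
def go(*wps, step=.045, R=None, p=None):
    """print tool-axis shifts through world waypoints"""
    s=sense(); R=np.array(s['ee_rot']) if R is None else R; p=np.array(s['tcp_pos']) if p is None else p
    psi=np.degrees(np.arctan2(R[1,0],R[0,0])); print('t',round(s['time_s'],2),'at',p.round(4),'psi',psi.round(2),'j',np.round(s['joints'],1),'F',np.round(s['wrist_force'],1),'w',round(s['gripper_width'],3),'tilt',R[:,2].round(4))
    for w in wps:
        w=np.array(w); d=R.T@(w-p); n=max(1,int(np.ceil(np.linalg.norm(d)/step))); print(w,'n=%d'%n,(d/n).round(4).tolist()); p=w
H0=np.array([.5076,-.2498]); HY=np.radians(-24)
def heat(x,y,z): c,s=np.cos(HY),np.sin(HY); return np.array([H0[0]+c*x-s*y,H0[1]+s*x+c*y,z])
E
python3 -c "
from h import *
go((.36,.32,.42),(.38,-.1,.42),(.515,-.25,.36))"
```

```text
t 1.35 at [0.1592 0.6042 0.4315] psi -119.97 j [  90.    19.    15.3   -0.   -86.5 -120. ] F [-0.8 -1.5  0.4] w 1.002 tilt [-4.0e-04 -1.3e-03 -1.0e+00]
[0.36 0.32 0.42] n=8 [0.0182, -0.0395, 0.0015]
[ 0.38 -0.1   0.42] n=10 [0.0354, -0.0227, 0.0001]
[ 0.515 -0.25   0.36 ] n=5 [0.0125, -0.0384, 0.012]
```

Call:
jog_arm(rows=[[[0.0182, -0.0395, 0.0015, 0], [0.0182, -0.0395, 0.0015, 0], [0.0182, -0.0395, 0.0015, 0], [0.0182, -0.0395, 0.0015, 0], [0.0182, -0.0395, 0.0015, 0], [0.0182, -0.0395, 0.0015, 0], [0.0182, -0.0395, 0.0015, 0], [0.0182, -0.0395, 0.0015, 0], [0.0354, -0.0227, 0, 0], [0.0354, -0.0227, 0, 0], [0.0354, -0.0227, 0, 0], [0.0354, -0.0227, 0, 0], [0.0354, -0.0227, 0, 0], [0.0354, -0.0227, 0, 0], [0.0354, -0.0227, 0, 0], [0.0354, -0.0227, 0, 0], [0.0354, -0.0227, 0, 0], [0.0354, -0.0227, 0, 0]]])

```text
time_s: 3.6
tcp_pos: [0.384, -0.0997, 0.4201]
ee_rot: [[-0.494, -0.869, -0.0], [-0.869, 0.494, 0.0], [-0.0, 0.0, -1.0]]
wrist_force: [0.4, 0.7, -0.4]
gripper_width: 1.001
gripper_force: 0.0
```

Call:
jog_arm(rows=[[[0.0125, -0.0384, 0.012, 0], [0.0125, -0.0384, 0.012, 0], [0.0125, -0.0384, 0.012, 0], [0.0125, -0.0384, 0.012, 0], [0.0125, -0.0384, 0.012, 0], [0, 0, 0, 0], [0, 0, 0, 0]]])

```text
time_s: 4.47
tcp_pos: [0.5201, -0.2475, 0.3599]
ee_rot: [[-0.494, -0.869, -0.001], [-0.869, 0.494, 0.0], [0.0, 0.001, -1.0]]
wrist_force: [-0.2, 0.4, 0.5]
gripper_width: 1.0
gripper_force: 0.0
```

```bash
python3 -c "
from h import *
go()
m,im=save('wrist','w1.png'); import pickle; pickle.dump(m,open('w1.pkl','wb'))
print(m['eye'])
print(proj(m,(.5332,-.2652,.157)))"
```

```text
t 4.47 at [ 0.5201 -0.2475  0.3599] psi -119.63 j [ -9.3  15.   -0.   -0.  -75.  -20.3] F [-0.2  0.4  0.5] w 1.0 tilt [-1.2e-03  3.0e-04 -1.0e+00]
[ 0.47967643 -0.31911445  0.45209096]
[300.18133103 177.1085221 ]
```

View pics/w1.png

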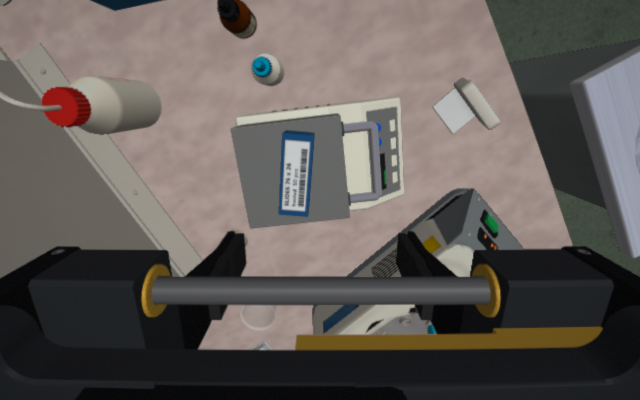

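The wrist view shows the box (corners 284,131 / 313,133 / 308,215 / 280,214), the hood-top corners (233,126 / 341,115 / 350,218 / 250,227), and the handle bar centre at about (378,160).

```bash
python3 -c "
from h import *
import pickle; m=pickle.load(open('w1.pkl','rb'))
def q(n,pts,z):
    P=np.array([atz(m,*p,z)[:2] for p in pts]); print(n,P.mean(0).round(4)); d=[P[i]-P[i-1] for i in range(4)]
    print([round(float(np.linalg.norm(e)),4) for e in d],[round(float(np.degrees(np.arctan2(e[1],e[0]))),1) for e in d])
q('box',[(284,131),(313,133),(308,215),(280,214)],.157)
q('hood',[(233,126),(341,115),(350,218),(250,227)],.129)
a=atz(m,376,124,.109);b=atz(m,380,197,.109);print('handle',a,b,(a+b)/2,np.degrees(np.arctan2(*(b-a)[1::-1])))
print('pred handle',heat(-.054,0,.109),'hood',heat(.0335,0,0))
print('blue',atz(m,262,66,.098),'brown',atz(m,225,0,.098))
"
```

```text
box [ 0.5355 -0.269 ]
[0.0827, 0.027, 0.0818, 0.0282] [-124.5, 146.4, 56.4, -31.9]
hood [ 0.5427 -0.2665]
[0.1113, 0.11, 0.1114, 0.1122] [-114.6, 155.9, 66.5, -24.2]
handle [ 0.44101518 -0.26655296  0.109     ] [ 0.47407918 -0.19061374  0.109     ] [ 0.45754718 -0.22858335  0.109     ] 66.47165304877224
pred handle [ 0.45826855 -0.22783622  0.109     ] hood [ 0.53820377 -0.26342568  0.        ]
blue [ 0.5171458  -0.37816285  0.098     ] brown [ 0.51587992 -0.44912634  0.098     ]
```

Call:
jog_arm(rows=[[[0, 0, 0, 0.06], [0.0045, -0.0119, 0.03, 0], [0.0045, -0.0119, 0.03, 0], [0, 0, 0.03, 0], [0, 0, 0.03, 0], [0, 0, 0.02, 0], [0, 0, 0.01, 0], [0, 0, 0.004, 0], [0, 0, 0, 0], [0, 0, 0, 0]]])

```text
time_s: 5.78
tcp_pos: [0.5359, -0.2682, 0.2073]
ee_rot: [[-0.545, -0.838, 0.002], [-0.838, 0.545, -0.001], [-0.001, -0.002, -1.0]]
wrist_force: [-0.6, 0.1, -0.1]
gripper_width: 0.998
gripper_force: 0.0
```

Call:
jog_arm(rows=[[[0, 0, 0, 0], [0, 0, 0, 0], [0, 0, 0, 0], [0, 0, 0, 0], [0, 0, 0, 0], [0, 0, 0, 0], [0, 0, 0, 0], [0, 0, 0, 0]]], claw=0.1)

```text
time_s: 6.78
tcp_pos: [0.5355, -0.2681, 0.2063]
ee_rot: [[-0.545, -0.838, 0.0], [-0.838, 0.545, -0.0], [-0.0, -0.0, -1.0]]
wrist_force: [-0.0, 0.1, -0.8]
gripper_width: 0.34
gripper_force: 29.9
```

```bash
python3 -c "
from h import *
go((.5355,-.268,.266),(.345,-.355,.24),(.345,-.355,.10),(.345,-.355,.079))"
```

```text
t 6.78 at [ 0.5355 -0.2681  0.2063] psi -123.06 j [-11.1  23.7 -10.2   0.  -56.1 -21.9] F [-0.   0.1 -0.8] w 0.34 tilt [ 1.e-04 -0.e+00 -1.e+00]
[ 0.5355 -0.268   0.266 ] n=2 [-0.0, 0.0, -0.0299]
[ 0.345 -0.355  0.24 ] n=5 [0.0354, 0.0224, 0.0052]
[ 0.345 -0.355  0.1  ] n=4 [0.0, 0.0, 0.035]
[ 0.345 -0.355  0.079] n=1 [0.0, 0.0, 0.021]
```

Call:
jog_arm(rows=[[[0, 0, -0.02, 0], [0, 0, -0.02, 0], [0, 0, -0.02, 0], [0.0177, 0.0112, 0.0026, 0], [0.0354, 0.0224, 0.0052, 0], [0.0354, 0.0224, 0.0052, 0], [0.0354, 0.0224, 0.0052, 0], [0.0354, 0.0224, 0.0052, 0], [0.0177, 0.0112, 0.0026, 0], [0, 0, 0.03, 0], [0, 0, 0.03, 0], [0, 0, 0.03, 0], [0, 0, 0.03, 0], [0, 0, 0.02, 0], [0, 0, 0.01, 0], [0, 0, 0.006, 0], [0, 0, 0, 0], [0, 0, 0, 0]]])

```text
time_s: 9.02
tcp_pos: [0.3454, -0.3556, 0.0849]
ee_rot: [[-0.545, -0.838, 0.001], [-0.838, 0.545, -0.001], [-0.0, -0.002, -1.0]]
wrist_force: [-0.1, -0.3, -0.5]
gripper_width: 0.339
gripper_force: 29.9
```

Call:
jog_arm(rows=[[[0, 0, 0.004, 0], [0, 0, 0.002, 0], [0, 0, 0.001, 0], [0, 0, 0, 0], [0, 0, 0, 0]]])

```text
time_s: 9.65
tcp_pos: [0.345, -0.3554, 0.0772]
ee_rot: [[-0.546, -0.838, 0.0], [-0.838, 0.546, -0.0], [-0.0, -0.0, -1.0]]
wrist_force: [0.7, 0.5, -0.5]
gripper_width: 0.341
gripper_force: 29.9
```

Call:
jog_arm(rows=[[[0, 0, 0.001, 0], [0, 0, 0, 0], [0, 0, 0, 0]]])

```text
time_s: 10.02
tcp_pos: [0.3451, -0.3554, 0.0772]
ee_rot: [[-0.545, -0.838, 0.0], [-0.838, 0.545, -0.0], [0.0, -0.0, -1.0]]
wrist_force: [-1.3, 2.3, 6.8]
gripper_width: 0.342
gripper_force: 29.9
```

Call:
jog_arm(rows=[[[0, 0, 0, 0], [0, 0, 0, 0], [0, 0, 0, 0], [0, 0, 0, 0], [0, 0, 0, 0], [0, 0, -0.01, 0], [0, 0, -0.03, 0], [0, 0, -0.04, 0], [0, 0, -0.04, 0], [0, 0, -0.04, 0], [0, 0, 0, 0]]], claw=0.8)

```text
time_s: 11.4
tcp_pos: [0.3464, -0.3563, 0.2405]
ee_rot: [[-0.545, -0.838, 0.008], [-0.838, 0.545, -0.005], [-0.0, -0.009, -1.0]]
wrist_force: [0.7, -0.8, -0.1]
gripper_width: 0.799
gripper_force: 0.0
```

```bash
python3 -c "
from h import *
h=heat(-.054,0,.24)
go((.345,-.355,.24),h)
m,im=save('wrist','w2.png')
P=proj(m,(.345,-.355,.028)); print(P)
"
```

```text
t 11.4 at [ 0.3464 -0.3563  0.2405] psi -123.02 j [-27.   12.1 -21.9   0.1 -55.5  -6. ] F [ 0.7 -0.8 -0.1] w 0.799 tilt [ 0.0077 -0.0049 -1.    ]
[ 0.345 -0.355  0.24 ] n=1 [-0.0003, 0.0019, 0.0005]
[ 0.45826855 -0.22783622  0.24      ] n=4 [-0.0421, -0.0064, 0.0001]
[324.91663823 183.56248138]
```

View pics/w2.png

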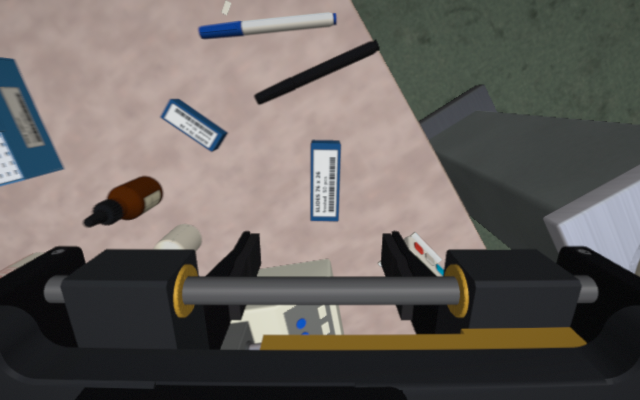

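The box lies upright on the bench at (325,181), clear of everything. Next is the hood handle.

Call:
jog_arm(rows=[[[0, 0, 0, -0.157], [-0.0406, -0.0125, 0, 0], [-0.0406, -0.0125, 0, 0], [-0.0406, -0.0125, 0, 0], [-0.0406, -0.0125, 0, 0], [0, 0, 0, 0], [0, 0, 0, 0]]], claw=0.28)

```text
time_s: 12.32
tcp_pos: [0.4562, -0.2273, 0.2353]
ee_rot: [[-0.408, -0.913, -0.003], [-0.913, 0.408, 0.001], [0.0, 0.003, -1.0]]
wrist_force: [0.7, -0.5, -0.9]
gripper_width: 0.285
gripper_force: 0.0
```

```bash
python3 -c "
from h import *
go((.4578,-.2283,.24),(.4578,-.2283,.166))
m,im=save('wrist','w3.png')
print(proj(m,(.4578,-.2283,.109)))
"
```

```text
t 12.32 at [ 0.4562 -0.2273  0.2353] psi -114.06 j [ -8.2  13.9 -20.3  -0.  -56.  -15.8] F [ 0.7 -0.5 -0.9] w 0.285 tilt [-2.5e-03  6.0e-04 -1.0e+00]
[ 0.4578 -0.2283  0.24  ] n=1 [0.0003, -0.0019, -0.0048]
[ 0.4578 -0.2283  0.166 ] n=2 [-0.0, -0.0001, 0.037]
[318.29193918 213.31506148]
```

View pics/w3.png

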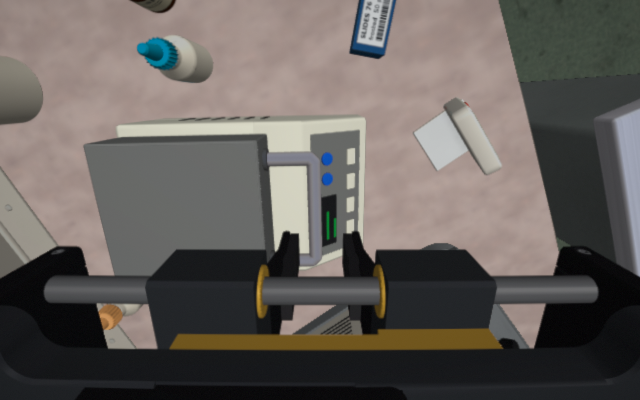

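The bar runs through about (315,155–265), within 3 px of where I predicted it. Descending to pinch it.

Call:
jog_arm(rows=[[[-0.001, -0.003, 0.02, 0], [0, 0, 0.02, 0], [0, 0, 0.016, 0], [0, 0, 0.01, 0], [0, 0, 0.003, 0], [0, 0, 0, 0], [0, 0, 0, 0]]])

```text
time_s: 13.25
tcp_pos: [0.4604, -0.2279, 0.1679]
ee_rot: [[-0.408, -0.913, 0.001], [-0.913, 0.408, -0.0], [-0.0, -0.001, -1.0]]
wrist_force: [-0.2, 0.5, 0.5]
gripper_width: 0.279
gripper_force: 0.0
```

Call:
jog_arm(rows=[[[0, 0, 0, 0], [0, 0, 0, 0], [0, 0, 0, 0], [0, 0, 0, 0]]], claw=0.05)

```text
time_s: 13.75
tcp_pos: [0.4605, -0.2279, 0.1675]
ee_rot: [[-0.407, -0.913, 0.001], [-0.913, 0.407, -0.0], [-0.0, -0.001, -1.0]]
wrist_force: [1.4, -0.1, 0.2]
gripper_width: 0.103
gripper_force: 30.0
```

```bash
python3 -c "
import numpy as np
t=np.concatenate([[0,.04],np.linspace(.04,1.65,19)[1:],[1.67]]);p=np.radians(8.69)+t;R=.1457
y=R*np.cos(p);z=-R*np.sin(p);yr=np.round(y,4);zr=np.round(z,4)
print([[0,round(a,4),round(b,4),0] for a,b in zip(np.diff(yr),np.diff(zr))])"
```

```text
[[0, np.float64(-0.001), np.float64(-0.0058), 0], [0, np.float64(-0.003), np.float64(-0.0126), 0], [0, np.float64(-0.0042), np.float64(-0.0124), 0], [0, np.float64(-0.0052), np.float64(-0.0119), 0], [0, np.float64(-0.0063), np.float64(-0.0114), 0], [0, np.float64(-0.0073), np.float64(-0.0108), 0], [0, np.float64(-0.0083), np.float64(-0.0101), 0], [0, np.float64(-0.0091), np.float64(-0.0093), 0], [0, np.float64(-0.0099), np.float64(-0.0085), 0], [0, np.float64(-0.0106), np.float64(-0.0075), 0], [0, np.float64(-0.0112), np.float64(-0.0066), 0], [0, np.float64(-0.0118), np.float64(-0.0056), 0], [0, np.float64(-0.0122), np.float64(-0.0044), 0], [0, np.float64(-0.0126), np.float64(-0.0034), 0], [0, np.float64(-0.0129), np.float64(-0.0022), 0], [0, np.float64(-0.0129), np.float64(-0.0011), 0], [0, np.float64(-0.0131), np.float64(0.0001), 0], [0, np.float64(-0.0129), np.float64(0.0013), 0], [0, np.float64(-0.0128), np.float64(0.0024), 0], [0, np.float64(-0.0029), np.float64(0.0007), 0]]
```

Call:
jog_arm(rows=[[[0, -0.001, -0.0058, 0], [0, -0.003, -0.0126, 0], [0, -0.0042, -0.0124, 0], [0, -0.0052, -0.0119, 0], [0, -0.0063, -0.0114, 0], [0, -0.0073, -0.0108, 0], [0, -0.0083, -0.0101, 0], [0, -0.0091, -0.0093, 0]]])

```text
time_s: 14.75
tcp_pos: [0.4991, -0.2447, 0.2518]
ee_rot: [[-0.408, -0.913, -0.006], [-0.913, 0.408, 0.003], [-0.001, 0.007, -1.0]]
wrist_force: [-1.3, 6.7, -0.4]
gripper_width: 0.103
gripper_force: 29.9
```

Call:
jog_arm(rows=[[[0, -0.0099, -0.0085, 0], [0, -0.0106, -0.0075, 0], [0, -0.0112, -0.0066, 0], [0, -0.0118, -0.0056, 0], [0, -0.0122, -0.0044, 0], [0, -0.0126, -0.0034, 0], [0, -0.0129, -0.0022, 0], [0, -0.0129, -0.0011, 0]]])

```text
time_s: 15.75
tcp_pos: [0.5866, -0.2835, 0.2931]
ee_rot: [[-0.407, -0.914, -0.0], [-0.914, 0.407, 0.001], [-0.001, 0.001, -1.0]]
wrist_force: [-0.4, 5.8, 3.9]
gripper_width: 0.1
gripper_force: 30.0
```

Call:
jog_arm(rows=[[[0, -0.0131, 0.0001, 0], [0, -0.0129, 0.0013, 0], [0, -0.0128, 0.0024, 0], [0, -0.0029, 0.0007, 0], [0, 0, 0, 0], [0, 0, 0, 0]]])

```text
time_s: 16.5
tcp_pos: [0.6253, -0.3008, 0.2879]
ee_rot: [[-0.407, -0.913, 0.003], [-0.913, 0.407, -0.0], [-0.001, -0.003, -1.0]]
wrist_force: [3.2, 3.6, 2.9]
gripper_width: 0.105
gripper_force: 30.0
```

Call:
jog_arm(rows=[[[0, 0, 0, 0], [0, 0, 0, 0], [0, 0, -0.01, 0], [0, 0, -0.03, 0], [0, 0, -0.03, 0], [0, 0.03, 0, 0], [0, 0.035, 0, 0], [0, 0.035, 0, 0]]], claw=0.28)

```text
time_s: 17.5
tcp_pos: [0.5321, -0.2606, 0.3571]
ee_rot: [[-0.408, -0.913, 0.0], [-0.913, 0.408, -0.001], [0.001, -0.001, -1.0]]
wrist_force: [0.3, 0.4, 0.9]
gripper_width: 0.281
gripper_force: 0.0
```

Call:
jog_arm(rows=[[[0, 0, 0, -0.1745], [0, 0, 0, -0.1745], [0, 0, 0, -0.1745], [0, 0, 0, -0.1745], [0, 0, 0, -0.1745], [0, 0, 0, -0.1745], [0, 0, 0, -0.1745], [0, 0, 0, -0.1745], [0, 0, 0, -0.1745], [0, 0, 0, 0], [0, 0, 0, 0]]], claw=0.5)

```text
time_s: 18.88
tcp_pos: [0.5332, -0.2607, 0.3568]
ee_rot: [[0.912, -0.411, 0.0], [-0.411, -0.912, -0.0], [0.0, 0.0, -1.0]]
wrist_force: [-0.2, -0.4, 0.4]
gripper_width: 0.497
gripper_force: 0.0
```

```bash
python3 -c "
from h import *
go((.54,-.2633,.30))
m,im=save('wrist','w4.png'); import pickle; pickle.dump(m,open('w4.pkl','wb'))
print(proj(m,(.54,-.2633,.118)), m['eye'])
"
```

```text
t 18.88 at [ 0.5332 -0.2607  0.3568] psi -24.24 j [-10.4  16.8   2.    0.  -75.2  76.2] F [-0.2 -0.4  0.4] w 0.497 tilt [ 3.e-04 -3.e-04 -1.e+00]
[ 0.54   -0.2633  0.3   ] n=2 [0.0036, -0.0002, 0.0284]
[320.37111989 171.31687569] [ 0.60854696 -0.29447371  0.44899171]
```

View pics/w4.png

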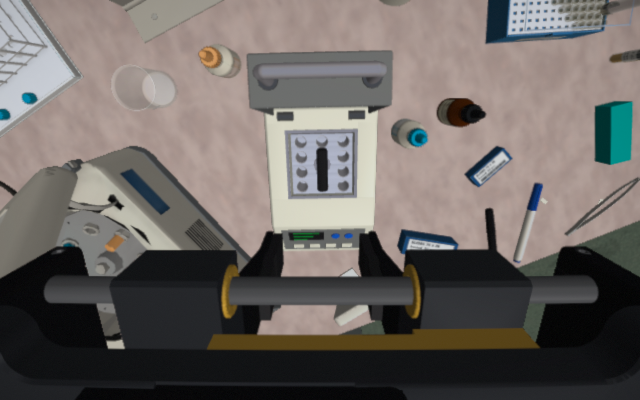

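The open hood and the T-bar show clearly: bar centre (322,170.5), upright in the picture, against a prediction of (320,171).

Call:
jog_arm(rows=[[[0.004, 0.0005, 0.03, 0], [0.004, 0.0005, 0.035, 0], [0, 0, 0.035, 0], [0, 0, 0.035, 0], [0, 0, 0.03, 0], [0, 0, 0.02, 0], [0, 0, 0.008, 0], [0, 0, 0, 0], [0, 0, 0, 0]]])

```text
time_s: 20.05
tcp_pos: [0.5408, -0.2648, 0.1645]
ee_rot: [[0.913, -0.408, 0.002], [-0.408, -0.913, -0.001], [0.002, -0.0, -1.0]]
wrist_force: [0.2, 0.3, -0.3]
gripper_width: 0.5
gripper_force: 0.0
```

Call:
jog_arm(rows=[[[0, 0, 0, 0], [0, 0, 0, 0], [0, 0, 0, 0], [0, 0, 0, 0], [0, 0, 0, 0], [0, 0, 0, 0]]], claw=0.02)

```text
time_s: 20.8
tcp_pos: [0.54, -0.2648, 0.1633]
ee_rot: [[0.913, -0.408, -0.0], [-0.408, -0.913, -0.0], [-0.0, 0.0, -1.0]]
wrist_force: [-0.1, -0.4, -0.1]
gripper_width: 0.137
gripper_force: 30.0
```

Call:
jog_arm(rows=[[[0, 0, -0.003, 0], [0, 0, -0.006, 0], [0, 0, -0.008, 0], [0, 0, -0.008, 0], [0, 0, -0.008, 0], [0, 0, -0.008, 0], [0, 0, -0.008, 0], [0, 0, -0.008, 0], [0, 0, -0.008, 0]]])

```text
time_s: 21.92
tcp_pos: [0.5402, -0.2647, 0.2289]
ee_rot: [[0.913, -0.408, 0.0], [-0.408, -0.913, 0.0], [-0.0, -0.0, -1.0]]
wrist_force: [-0.3, -0.2, -4.5]
gripper_width: 0.132
gripper_force: 30.0
```

```bash
python3 -c "
from h import *
go((.54,-.265,.36),(.39,-.21,.36),(.38,.19,.36),(.405,.295,.34),step=.04)"
```

```text
t 21.93 at [ 0.5402 -0.2647  0.2289] psi -24.08 j [-10.7  22.7  -8.2  -0.  -59.2  76.6] F [-0.3 -0.2 -4.5] w 0.132 tilt [ 0.  0. -1.]
[ 0.54  -0.265  0.36 ] n=4 [-0.0, 0.0001, -0.0328]
[ 0.39 -0.21  0.36] n=4 [-0.0398, 0.0027, -0.0]
[0.38 0.19 0.36] n=11 [-0.0157, -0.0328, 0.0]
[0.405 0.295 0.34 ] n=3 [-0.0067, -0.0354, 0.0067]
```

Call:
jog_arm(rows=[[[0, 0, -0.015, 0], [0, 0, -0.025, 0], [0, 0, -0.025, 0], [0, 0, -0.025, 0], [0, 0, -0.025, 0], [0, 0, -0.015, 0], [-0.02, 0.0014, 0, 0], [-0.04, 0.0027, 0, 0], [-0.04, 0.0027, 0, 0], [-0.03, 0.002, 0, 0], [-0.025, 0.002, 0, 0], [0, 0, 0, 0]]])

```text
time_s: 23.42
tcp_pos: [0.3925, -0.2108, 0.359]
ee_rot: [[0.913, -0.408, 0.001], [-0.408, -0.913, 0.0], [0.001, -0.001, -1.0]]
wrist_force: [0.8, 0.0, -4.5]
gripper_width: 0.136
gripper_force: 30.0
```

Call:
jog_arm(rows=[[[-0.0078, -0.0164, 0, 0], [-0.0157, -0.0328, 0, 0], [-0.0157, -0.0328, 0, 0], [-0.0157, -0.0328, 0, 0], [-0.0157, -0.0328, 0, 0], [-0.0157, -0.0328, 0, 0], [-0.0157, -0.0328, 0, 0], [-0.0157, -0.0328, 0, 0], [-0.0157, -0.0328, 0, 0], [-0.0157, -0.0328, 0, 0], [-0.0157, -0.0328, 0, 0], [-0.007, -0.018, 0, 0], [-0.005, -0.025, 0.003, 0], [-0.005, -0.025, 0.005, 0], [-0.005, -0.025, 0.005, 0], [-0.003, -0.015, 0.005, 0], [0, 0, 0, 0], [0, 0, 0, 0]]])

```text
time_s: 25.68
tcp_pos: [0.4055, 0.2788, 0.3403]
ee_rot: [[0.913, -0.408, -0.0], [-0.408, -0.913, -0.001], [-0.0, 0.001, -1.0]]
wrist_force: [0.1, 0.3, -3.5]
gripper_width: 0.134
gripper_force: 30.0
```

```bash
python3 -c "
from h import *
go((.405,.295,.34))
save('top','top9.png'); save('side','side9.png')
a=cv2.imread('pics/top9.png')[100:300,130:410]; b=cv2.imread('pics/side9.png')[100:300,230:430]
o=np.zeros((560,790,3),np.uint8); o[:400,:560]=cv2.resize(a,None,fx=2,fy=2); o[:200,570:770]=b; cv2.imwrite('pics/c9.png',o)"
```

```text
t 25.68 at [0.4055 0.2788 0.3403] psi -24.1 j [ 53.5   7.  -13.    0.  -70.1  12.4] F [ 0.1  0.3 -3.5] w 0.134 tilt [-4.e-04 -7.e-04 -1.e+00]
[0.405 0.295 0.34 ] n=1 [-0.0071, -0.0146, 0.0003]
```

View pics/c9.png

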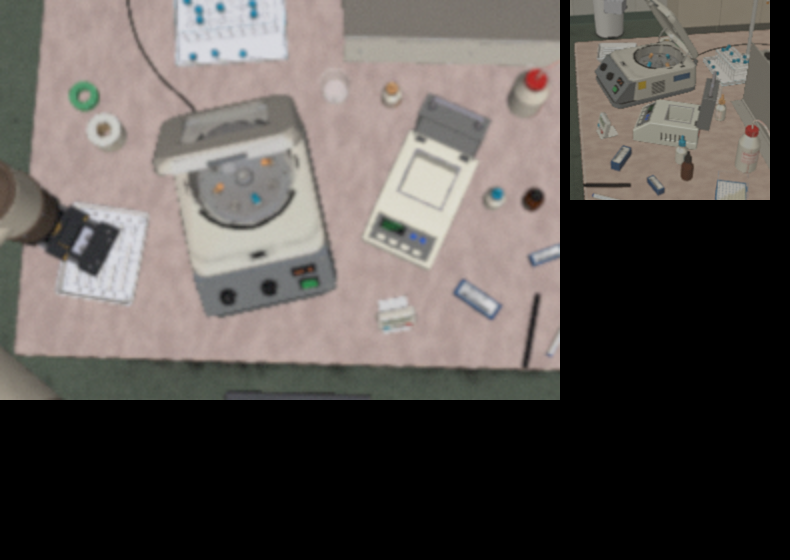

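The hood is open, the box lies flat at (477,298) in the crop, the bottles and tray haven't moved, and the gripper is over the tray. I'll make the small centring move and settle.

Call:
jog_arm(rows=[[[-0.0035, -0.0073, 0.01, 0], [-0.0035, -0.0073, 0.02, 0], [0, 0, 0.01, 0], [0, 0, 0, 0], [0, 0, 0, 0], [0, 0, 0, 0], [0, 0, 0, 0], [0, 0, 0, 0], [0, 0, 0, 0]]])

```text
time_s: 26.9
tcp_pos: [0.4052, 0.2954, 0.3004]
ee_rot: [[0.913, -0.408, 0.0], [-0.408, -0.913, 0.0], [0.0, -0.0, -1.0]]
wrist_force: [0.8, -0.2, -3.9]
gripper_width: 0.131
gripper_force: 30.0
```

```bash
python3 -c "
from h import *
go(); print(finish_job())"
```

```text
t 26.9 at [0.4052 0.2954 0.3004] psi -24.08 j [ 54.7   9.6 -15.8  -0.  -64.7  11.2] F [ 0.8 -0.2 -3.9] w 0.131 tilt [ 1.e-04  1.e-04 -1.e+00]
the job is handed in; nothing more can be done
None
```

I handed the job in at 26.9 s, with no verdict returned: the block is gripped, level and still over the tray's centre, its underside about 17 cm above the bench; the hood is open (about 1.67 rad), and the slide box lies right way up on the open bench.

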